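Pull the red dust cap off the balloon inflator

ROBOT

A 6-joint arm with a two-finger parallel gripper is mounted at the origin on a cart in front of the work surface, level with it; the furniture and walls round the work are solid. World frame = base frame: x ahead of the robot, y to its left, z up, the work surface at z = 0. Lengths are in m, angles in rad, forces in N, time in s.
With the tool pointing down it reaches from about 0.325 to 0.775 m from the base axis. Payload 5.5 kg.
Tool frame: the origin (TCP) lies midway between the tips of the shut fingers; the grasp point (between the pads) lies 19 mm behind it (arm.grip_depth is the distance from the TCP to the grasp point, in m); z points along the fingers, y is the line along which they close (so a half turn about z gives the same grasp; the last joint's range is limited). The gripper opens to 88 mm and grips with 3 to 60 N. Pads are 20 mm wide; open, the fingers measure 115 mm over their backs; the gripper's body (75 mm by 178 mm) begins 61 mm behind the grasp point.
Start: joints at [-1.312, 0.091, 1.231, -0, 1.82, -0.057], TCP at [0.186, -0.57, 0.223] pointing down, gripper open.
Joint ranges: [-2.87, 2.87], [-0.86, 2.18], [0.17, 2.46], [-1.51, 4.65], [0.06, 2.69], [-2.65, 2.65]. Speed limits (rad/s): [2.57, 2.57, 3.01, 3.14, 3.14, 3.14].

INTERFACE

Orientations are given as a rotation vector (axis times angle).
In Python, from rig import arm, vision, order gives the robot as it stands.
- The arm moves only by the tool play_rows, never from a script. Its argument "increments" is a list of rows, each a list of 7 numbers: the shift along the world's x, y, z in units of 25 mm (1.0 is 25 mm), then the turn, a rotation vector about the world's x, y, z in units of 6 degrees (1.0 is 6 degrees), then the closure, from -1 (fully open) to 1 (shut). A call has 1 to 8 rows; each row is the pose to reach, as a shift and turn from the pose commanded when the call began; what a row does not reach only later rows make up. A row lasts 1/10 s, in which the tool goes at most 50 mm and 8.59 degrees, less where a joint would pass 70% of its speed; a pose out of reach is approached as far as the arm can. A call with a gripper value outside its range is refused whole. The fingers move at their own pace and stop on an object; "grip_force" is the grip in N (left out, the last holds). Time passes only in rows, so rows that repeat a pose let the fingers close. It gives the time, the measured TCP pose, the force, the opening and the grip force at its end, in the units of the state.
- arm.observe(): the state, without advancing time (a new reading comes with each control period).
- vision.snapshot(name): name is "scene" or "top"; returns the picture (480x640x3 uint8, blue, green, red); there is no depth.
- vision.camera_params(name): a dict with "intrinsics" (3x3 intrinsics, pixels), "dist" ([k1, k2, p1, p2, k3] as OpenCV has them; the pictures are not rectified), "xyz" and "rotation" of the camera in the world. Camera axes: x right, y up, looking along -z (the intrinsics and any distortion apply to the point x, -y, -z); pixel columns grow to the right and rows downward; lengths in m; the calibration is good to about 2 mm. A picture is of the moment at which its call begins. camera_params takes no time and is no camera call.
- order.close_job(): hands the job in; it is judged then, once.
The state is a dict: "clock": time; "q": joint angles; "joint_velocities": joint speeds; "effort": joint torques, N m; "ee_pos": TCP position; "tcp_rot": TCP orientation; "force": force on the tool from outside, world axes, zero at the start; "ft_torque": the same for the moment, N m; "opening": finger opening in m; "grasp_force": force on a finger pad.
Only numpy, scipy, OpenCV 4.12 (cv2) and the standard library are available. Lean on these libraries where they do the work, as an engineer would, in place of code of your own. Each camera call takes 0.05 s, during which the arm holds its last target. There are 200 camera calls.

TASK

One nozzle of the balloon inflator is needed: pull off its snug red cap with the cap puller. Hook the puller's feet under the rim of the red cap, pull straight up until it pops off, and stand the puller upright on the desk, clear of the inflator, with the red cap still lying in it. Do not touch the red cap with the fingers, leave the blue cap on its nozzle, and mind the tall black cabinet to the right.

Things in the scene. Friction and masses are not known exactly. Their poses are not given: they have to be found in the camera images.
- puller_grip (a point): Cap puller, loose, upright: yellow handle 20 (x) by 26 (y) mm, 58 to 102 mm up; this point: handle centre, 80 mm up; z up. Below it a steel bridge 86 mm wide (y), on legs 72 mm apart inside; each ends in an inward foot 50 mm long (x), 6 thick; 34 mm gap between the feet. Tunnel over the feet 44 mm high, open at +x and -x: slides along x round a nozzle, feet under the cap. Alike half-turned.
- cap_red_center (a point): Red cap, loose, 40 g, on either nozzle. Point: on its axis, half-way up its 20 mm height; z up. Rim 52 mm across and 7 thick at the bottom, dome 36 mm across above. The rim's flat underside (10 mm below the point) has an 18 mm bore, 14 mm deep, snug on the nozzle: snaps off upward with about 4 to 10 N, free once raised 14 mm.
- cap_blue_center (a point): Blue cap of the same shape on the other nozzle, same kind of point. It stays there.
- inflator: Balloon inflator, fixed: grey box 110 mm deep (x), 240 wide (y), 60 high, black front panel at -x. Origin: centre of its underside, at desk height; z up. On its flat top two upright nozzles at x = 0, y = +55 and -55 mm: round posts 16 mm thick, 36 mm high. A seated cap's underside is 22 mm above the box (82 above the desk), with only the bare post between.
There are look-alikes about, which are no part of the job. Leave any orange look-alike of the part that bears puller_grip alone. What is shaped like the part that bears cap_blue_center but brown is not meant.

How it is judged:
By the outcome, as a careful person would: the job done as asked, in the order asked, and still so for the second after the job is handed in, with the robot touching nothing.
It also fails if it takes over 45 s, if anything falls off the work surface, if the arm or the gripper's body presses on something with over 40 N, if the wrist force passes 120 N, or if a joint passes its speed limit or range.

## Working session

There is one attempt and no reset: what is moved stays moved. The work goes in short steps, Python scripts to look and compute and a tool call to move; the robot and the scene stay as the last step left them, time stands still between calls to the robot, and variables do not carry over. Pictures are saved under pics/ and viewed, at most 13 in all, crops included, and the job is handed in when it is done.

Besides the shell and the picture viewer there is one more tool, called after "Request:" as name(argument=value, ...) on one line, values as JSON. play_rows: Moves the arm, as the interface text tells. Its arguments: {"type":"object","properties":{"increments":{"type":"array","items":{"type":"array","items":{"type":"number"}}},"grip_force":{"type":"number"}},"required":["increments"]}

```bash
mkdir -p pics
python3 - <<'E'
from rig import arm, vision
import cv2, numpy as np
for n in("scene","top"):
    cv2.imwrite(f"pics/{n}0.png",vision.snapshot(n)); p=vision.camera_params(n); print(n,p)
s=arm.observe(); print(s['ee_pos'],s['tcp_rot'],s['opening'])
E
```

```text
scene {'intrinsics': array([[540.07502383,   0.        , 325.18786519],
       [  0.        , 540.07502383, 245.38740858],
       [  0.        ,   0.        ,   1.        ]]), 'dist': array([-0.12323047,  0.        ,  0.        ,  0.        ,  0.        ]), 'xyz': array([0.00751556, 0.80399963, 0.77791374]), 'rotation': array([ 0.37420242, -0.89906222, -2.19459701])}
top {'intrinsics': array([[514.35370259,   0.        , 324.90456855],
       [  0.        , 514.35370259, 239.96213884],
       [  0.        ,   0.        ,   1.        ]]), 'dist': array([-0.13359093,  0.        ,  0.        ,  0.        ,  0.        ]), 'xyz': array([0.4358415 , 0.34147002, 0.95693173]), 'rotation': array([ 0.02061673, -0.04147167, -1.54743572])}
[ 0.18628358 -0.57006541  0.22162141] [-3.10077729e+00 -4.93713495e-01  2.94333540e-04] 0.08757237008890695
```

View pics/scene0.png

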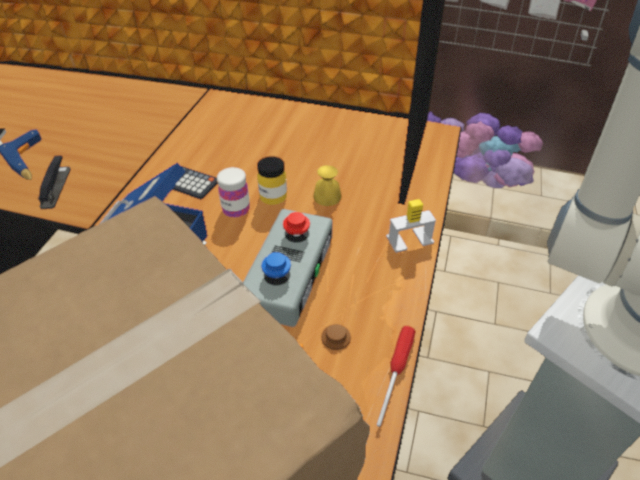

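View pics/top0.png

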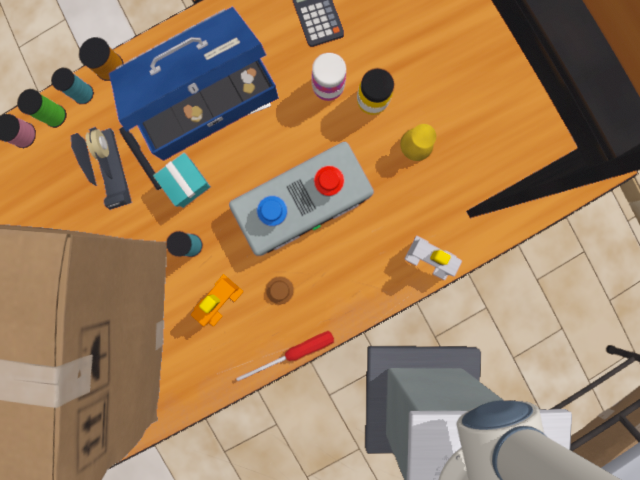

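```bash
cat > h.py <<'E'
from rig import arm, vision
import cv2, numpy as np
from scipy.spatial.transform import Rotation as R
P={n:vision.camera_params(n) for n in("scene","top")}
F=np.diag([1,-1,-1.])
def ray(n,uv):
    p=P[n]; u=cv2.undistortPoints(np.array([[uv]],float),p['intrinsics'],p['dist'])[0,0]
    return R.from_rotvec(p['rotation']).as_matrix()@F@np.array([u[0],u[1],1])
def at(n,uv,z):
    d=ray(n,uv); c=P[n]['xyz']; return c+d*(z-c[2])/d[2]
def tri(a,b):
    A=[];B=[]
    for n,uv in(("scene",a),("top",b)):
        d=ray(n,uv); d/=np.linalg.norm(d); M=np.eye(3)-np.outer(d,d); A.append(M);B.append(M@P[n]['xyz'])
    return np.linalg.lstsq(np.vstack(A),np.hstack(B),rcond=None)[0]
def proj(n,X):
    p=P[n]; Rw=R.from_rotvec(p['rotation']).as_matrix()@F
    r=Rw.T; return cv2.projectPoints(np.atleast_2d(np.array(X,float)),cv2.Rodrigues(r)[0],-r@p['xyz'],p['intrinsics'],p['dist'])[0][:,0]
E
python3 - <<'E'
from h import *
for nm,a,b in(("red",(298,219),(329,178)),("blue",(276,260),(272,209)),("grip top",(416,203),(441,257)),("cab",(403,203),(470,214))):
    print(nm,tri(a,b))
t=cv2.imread("pics/top0.png");s=cv2.imread("pics/scene0.png")
c1=cv2.resize(t[225:285,395:475],(800,600),interpolation=2)[:, :]
c2=cv2.resize(s[190:265,375:475],(800,600),interpolation=2)
c3=cv2.resize(t[140:260,225:385],(800,600),interpolation=2)
c4=cv2.resize(s[200:325,235:402],(800,600),interpolation=2)
o=np.vstack([np.hstack([c1,c2]),np.hstack([c3,c4])]); cv2.imwrite("pics/c0.png",cv2.resize(o,(800,600),interpolation=cv2.INTER_AREA))
E
```

```text
red [0.57372756 0.32429868 0.09303502]
blue [0.52035401 0.4206936  0.09363249]
grip top [0.44523317 0.13356292 0.09847837]
cab [ 0.52958284  0.05455161 -0.00228451]
```

View pics/c0.png

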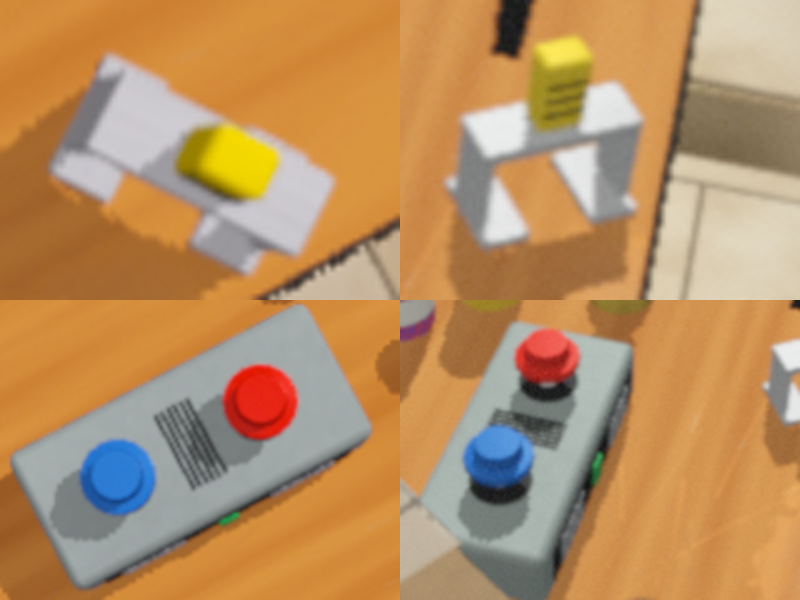

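Run:
```python
from h import *
r=at("top",(329.4,178.8),.102);b=at("top",(271.8,210.8),.102); print(r,b,np.linalg.norm(r-b),tri((375-0,0),(0,0))*0)
d=b-r; print("infl yaw",np.degrees(np.arctan2(-d[0],d[1])))
# scene red dome top centre crop4x: scale 167/400
k=167/400
print("red scene",at("scene",(235+146*k,200+42*k),.102),"blue scene",at("scene",(235+98*k,200+138*k),.102))
C=[at("top",(395+x/5,225+y/5),.058) for x,y in((120,65),(333,180),(303,255),(90,148))]
C=np.array(C);print(C,C.mean(0)); v=C[0]+C[3]-C[1]-C[2];print("yaw",np.degrees(np.arctan2(-v[0],v[1])),np.linalg.norm(v)/2)
w=C[0]-C[3]+C[1]-C[2];print("yaw2",np.degrees(np.arctan2(w[1],w[0])),np.linalg.norm(w)/2)
print("scene bridge",np.mean([at("scene",(375+x/4,190+y/4),.058) for x,y in((62,120),(215,85),(242,120),(88,160))],0))
print("handle top: scene",at("scene",(416.2,202.5),.102),"tri",tri((416.2,202.5),(395+244/5,225+158/5)))
s=arm.observe();print(R.from_rotvec(s['tcp_rot']).as_matrix().round(3))
```

```text
[0.57255759 0.32528348 0.102     ] [0.51648781 0.420148   0.102     ] 0.11019571748174035 [0. 0. 0.]
infl yaw 30.585256069080803
red scene [0.57014963 0.32928569 0.102     ] blue scene [0.51846674 0.42187997 0.102     ]
[[0.47897829 0.16422714 0.058     ]
 [0.4400393  0.0871054  0.058     ]
 [0.41332349 0.09751946 0.058     ]
 [0.44951074 0.17442391 0.058     ]] [0.44546295 0.13081898 0.058     ]
yaw -26.000792558928904 0.08568550053244406
yaw2 -20.1455349681548 0.029922301116044717
scene bridge [0.44196311 0.13728521 0.058     ]
handle top: scene [0.44305993 0.13495548 0.102     ] tri [0.4468192  0.12885246 0.09597973]
[[ 0.951  0.311 -0.   ]
 [ 0.311 -0.951  0.002]
 [ 0.    -0.002 -1.   ]]
```

Request:
play_rows(increments=[[0.7,1.8,0,0,0,1.4,-1],[1.4,3.6,0,0,0,2.8,-1],[2,5.4,0,0,0,4.2,-1],[2.7,7.2,0,0,0,5.6,-1],[3.3,9,0,0,0,7,-1],[4,10.8,0,0,0,8.4,-1],[4.6,12.6,0,0,0,9.8,-1],[5.2,14,0,0,0,11.2,-1]])

```text
clock: 0.9
ee_pos: [0.3164, -0.2181, 0.2225]
tcp_rot: [2.304, 2.136, 0.001]
force: [1.4, -0.8, -0.2]
opening: 0.0879
grasp_force: 0.0
```

Request:
play_rows(increments=[[0.7,1.8,0,0,0,1.4,-1],[1.4,3.6,0,0,0,2.8,-1],[2,5.4,0,0,0,4.2,-1],[2.7,7.2,0,0,0,5.6,-1],[3.3,9,0,0,0,7,-1],[4,10.8,0,0,0,8.4,-1],[4.6,12.6,0,0,0,9.8,-1],[5.2,14,-0.5,0,0,11.4,-1]])

```text
clock: 1.7
ee_pos: [0.447, 0.1325, 0.2113]
tcp_rot: [0.729, 3.053, 0.002]
force: [0.7, -0.6, 0.9]
opening: 0.0879
grasp_force: 0.0
```

Run:
```python
from h import *
t=vision.snapshot("top");s=vision.snapshot("scene")
o=arm.observe();print(o['clock'],o['ee_pos'],o['force'],o['opening'],o['q']);M=R.from_rotvec(o['tcp_rot']).as_matrix();print(M[:,1:],"y ang",np.degrees(np.arctan2(M[1,1],M[0,1])))
c1=cv2.resize(t[180:300,360:520],(800,600),interpolation=2);c2=cv2.resize(s[120:270,340:540],(800,600),interpolation=2)
cv2.imwrite("pics/c1.png",cv2.resize(np.hstack([c1,c2]),(800,300),interpolation=3))
```

```text
1.8 [0.44607092 0.13315392 0.20717746] [-0.51099534 -0.08743068 -0.79154366] 0.08793357207493631 [ 2.16065322e-01 -2.70609501e-01  1.59850020e+00  1.25652438e-03
  1.81817379e+00 -8.86519310e-01]
[[ 4.51014658e-01 -4.62920945e-03]
 [ 8.92514559e-01  2.31201169e-04]
 [-1.88151112e-03 -9.99989258e-01]] y ang 63.191146739702205
```

View pics/c1.png

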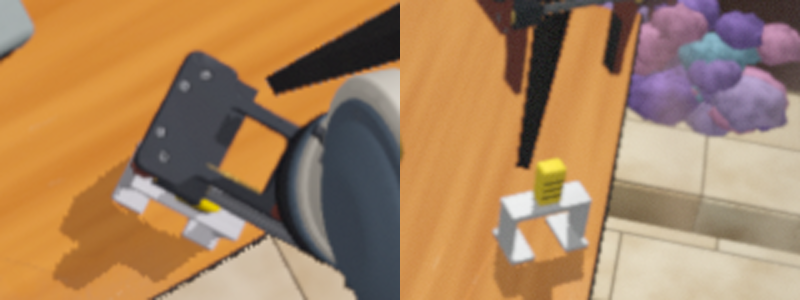

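Request:
play_rows(increments=[[0,0,-1,0,0,0.1,-1],[0,0,-2,0,0,0.1,-1],[0,0,-3,0,0,0.1,-1],[0,0,-4,0,0,0.1,-1],[0,0,-4.8,0,0,0.1,-1],[0,0,-5.3,0,0,0.1,-1],[0,0,-5.6,0,0,0.1,-1],[0,0,-5.6,0,0,0.1,-1]])

```text
clock: 2.6
ee_pos: [0.446, 0.1293, 0.0695]
tcp_rot: [-0.727, -3.055, 0.001]
force: [-0.4, -0.1, 1.0]
opening: 0.0874
grasp_force: 0.0
```

Request:
play_rows(grip_force=40, increments=[[0,0,0,0,0,0,1],[0,0,0,0,0,0,1],[0,0,0,0,0,0,1],[0,0,0,0,0,0,1],[0,0,0,0,0,0,1],[0,0,0,0,0,0,1],[0,0,0,0,0,0,1],[0,0,0,0,0,0,1]])

```text
clock: 3.4
ee_pos: [0.4464, 0.1298, 0.0702]
tcp_rot: [0.726, 3.056, 0.001]
force: [0.7, 2.1, 1.4]
opening: 0.0272
grasp_force: 0.9
```

Request:
play_rows(grip_force=40, increments=[[0,0,0,0,0,0,1],[0,0,0,0,0,0,1],[0,0,0,0,0,0,1],[0,0,0,0,0,0,1]])

```text
clock: 3.8
ee_pos: [0.4462, 0.1296, 0.0699]
tcp_rot: [-0.726, -3.056, 0.0]
force: [-1.1, 0.7, -1.2]
opening: 0.0258
grasp_force: 40.0
```

Run:
```python
from h import *
t=vision.snapshot("top");s=vision.snapshot("scene")
for i in range(1):
    o=arm.observe();print(o['clock'],o['ee_pos'],o['force'],o['opening'],o['grasp_force'])
c1=cv2.resize(t[180:300,360:520],(800,600),interpolation=2);c2=cv2.resize(s[150:255,350:490],(800,600),interpolation=2)
cv2.imwrite("pics/c2.png",cv2.resize(np.hstack([c1,c2]),(800,300),interpolation=3))
```

```text
3.9 [0.44620195 0.12959788 0.0699133 ] [ 0.45864566  0.7907579  -1.40807558] 0.025672740005978936 39.96350884437561
```

View pics/c2.png

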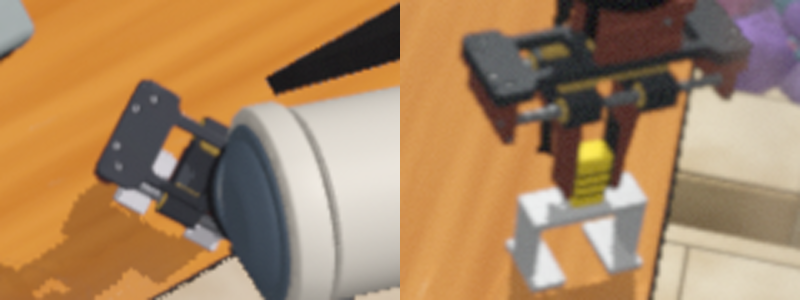

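Request:
play_rows(increments=[[0,0,1,0,0,0,1],[0,0,2.5,0,0,0,1],[0,0.5,4,0,0,1,1],[0.4,1.5,5,0,0,2.2,1],[0.8,2.6,5,0,0,3.4,1],[1.2,3.7,5,0,0,4.6,1],[1.6,4.6,5,0,0,5.8,1],[2,5.4,5,0,0,7,1]])

```text
clock: 4.7
ee_pos: [0.4965, 0.2659, 0.1948]
tcp_rot: [0.427, -3.112, 0.0]
force: [0.4, -0.5, -1.2]
opening: 0.0258
grasp_force: 40.0
```

Request:
play_rows(increments=[[0.2,0.5,0,0,0,1.2,1],[0.4,1,0,0,0,2.2,1],[0.4,1,0,0,0,2.45,1],[0.4,1,0,0,0,2.45,1]])

```text
clock: 5.1
ee_pos: [0.5062, 0.2894, 0.1947]
tcp_rot: [0.811, -3.034, 0.001]
force: [0.5, 0.2, -2.6]
opening: 0.0257
grasp_force: 40.0
```

Run:
```python
from h import *
t=vision.snapshot("top");s=vision.snapshot("scene")
o=arm.observe();print(o['clock'],o['ee_pos'],o['force'],o['opening'],o['grasp_force']);M=R.from_rotvec(o['tcp_rot']).as_matrix();print("y ang",np.degrees(np.arctan2(M[1,1],M[0,1])))
c1=cv2.resize(t[120:270,240:440],(800,600),interpolation=2);c2=cv2.resize(s[140:320,230:470],(800,600),interpolation=2)
cv2.imwrite("pics/c3.png",cv2.resize(np.hstack([c1,c2]),(800,300),interpolation=3))
```

```text
5.2 [0.50620733 0.28906499 0.19515642] [ 0.3745408   0.30032921 -2.22390332] 0.025687561909996985 39.96351778507233
y ang 119.84750893336552
```

View pics/c3.png

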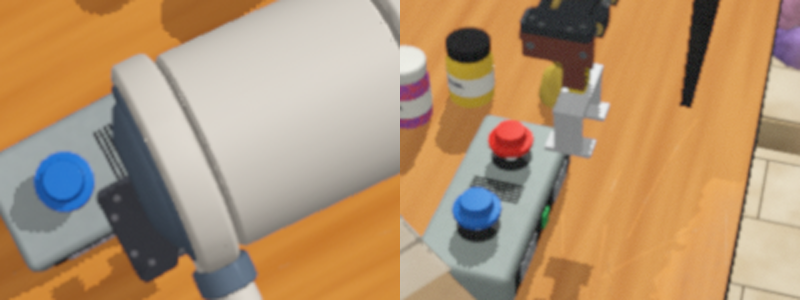

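Request:
play_rows(increments=[[0,0,-0.8,0,0,0,1],[0,0,-1.6,0,0,0,1],[0,0,-2.1,0,0,0,1],[0,0,-2.25,0,0,0,1],[0,0,-2.25,0,0,0,1],[0,0,-2.25,0,0,0,1]])

```text
clock: 5.8
ee_pos: [0.5067, 0.2897, 0.1401]
tcp_rot: [-0.812, 3.033, 0.0]
force: [0.1, 0.5, -0.8]
opening: 0.0256
grasp_force: 40.0
```

Run:
```python
from h import *
s=vision.snapshot("scene")
o=arm.observe();print(o['clock'],o['ee_pos'],o['force'],o['opening'],o['grasp_force']);M=R.from_rotvec(o['tcp_rot']).as_matrix();a=np.arctan2(M[1,1],M[0,1])
y=np.array([np.cos(a),np.sin(a),0]);x=np.array([np.sin(a),-np.cos(a),0]);c=o['ee_pos'].copy();c[2]-=.070
K=8;u0,v0=265,185;im=cv2.resize(s[v0:v0+75,u0:u0+100],None,fx=K,fy=K,interpolation=2)
def dr(p,col):
    q=(proj("scene",p)-[u0,v0]+.5)*K; cv2.polylines(im,[q.astype(np.int32)],True,col,1)
for sg in(1,-1):
    for z in(.006,0): dr([c+sg*y*b+x*k+[0,0,z] for k,b in((-.025,.017),(.025,.017),(.025,.043),(-.025,.043))],(0,255,0))
r=np.array([.5715,.3265,0]);i=np.array([np.cos(np.radians(30)),.5,0]);j=np.array([-.5,i[0],0])
for rad,z in((.026,.082),(.026,.089),(.018,.102),(.008,.06)): dr([r+rad*(np.cos(t)*i+np.sin(t)*j)+[0,0,z] for t in np.linspace(0,6.28,40)],(255,255,0))
cv2.imwrite("pics/c4.png",im)
```

```text
5.85 [0.50682386 0.289805   0.14022558] [-0.34731542  0.5018707  -2.28262138] 0.02558963527848221 39.9637109041214
```

View pics/c4.png

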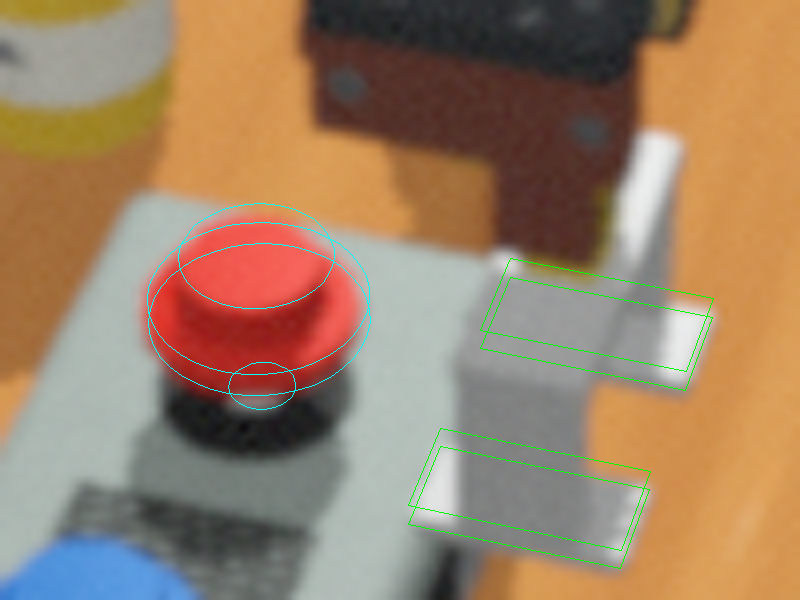

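Request:
play_rows(increments=[[0.2,0.1,-0.08,0,0,0,1],[0.6,0.35,-0.08,0,0,0,1],[1,0.58,-0.08,0,0,0,1],[1.4,0.81,-0.08,0,0,0,1],[1.8,1.04,-0.08,0,0,0,1],[2.2,1.27,-0.08,0,0,0,1],[2.57,1.49,-0.08,0,0,0,1],[2.57,1.49,-0.08,0,0,0,1]])

```text
clock: 6.65
ee_pos: [0.5716, 0.3275, 0.1367]
tcp_rot: [-0.813, 3.034, 0.0]
force: [-0.2, -0.8, -2.4]
opening: 0.0261
grasp_force: 40.0
```

Run:
```python
from h import *
s=vision.snapshot("scene")
o=arm.observe();print(o['clock'],o['ee_pos'],o['force'],o['opening'],o['grasp_force'])
cv2.imwrite("pics/c5.png",cv2.resize(s[180:300,230:390],(640,480),interpolation=2))
```

```text
6.7 [0.57103401 0.32716912 0.13669124] [-0.48892583 -0.97960553 -1.86079795] 0.025937733228991726 39.96344268321991
```

View pics/c5.png

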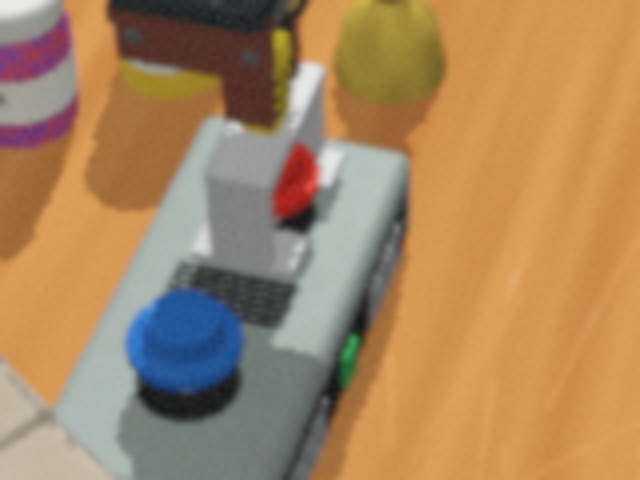

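Request:
play_rows(grip_force=50, increments=[[0,0,0.1,0,0,0,1],[0,0,0.2,0,0,0,1],[0,0,0.25,0,0,0,1],[0,0,0.3,0,0,0,1],[0,0,0.35,0,0,0,1],[0,0,0.4,0,0,0,1],[0,0,0.45,0,0,0,1],[0,0,0.5,0,0,0,1]])

```text
clock: 7.5
ee_pos: [0.5703, 0.3268, 0.1479]
tcp_rot: [0.812, -3.033, 0.001]
force: [2.1, 1.3, -7.3]
opening: 0.0257
grasp_force: 50.0
```

Request:
play_rows(increments=[[0,0,0.06,0,0,0,1],[0,0,0.12,0,0,0,1],[0,0,0.18,0,0,0,1],[0,0,0.24,0,0,0,1],[0,0,0.3,0,0,0,1],[0,0,0.36,0,0,0,1],[0,0,0.42,0,0,0,1],[0,0,0.5,0,0,0,1]])

```text
clock: 8.3
ee_pos: [0.5706, 0.3269, 0.1621]
tcp_rot: [-0.813, 3.034, 0.0]
force: [-0.1, 1.4, -1.9]
opening: 0.0259
grasp_force: 50.0
```

Request:
play_rows(increments=[[0,0,0.06,0,0,0,1],[0,0,0.12,0,0,0,1],[0,0,0.18,0,0,0,1],[0,0,0.24,0,0,0,1],[0,0,0.3,0,0,0,1],[0,0,0.36,0,0,0,1],[0,0,0.42,0,0,0,1],[0,0,0.5,0,0,0,1]])

```text
clock: 9.1
ee_pos: [0.5705, 0.3269, 0.1744]
tcp_rot: [0.813, -3.034, 0.0]
force: [-0.6, 0.4, -1.8]
opening: 0.0257
grasp_force: 50.0
```

Run:
```python
from h import *
s=vision.snapshot("scene")
o=arm.observe();print(o['clock'],o['ee_pos'],o['force'],o['opening'],o['grasp_force'])
cv2.imwrite("pics/c6.png",cv2.resize(s[160:280,230:390],(640,480),interpolation=2))
```

```text
9.15 [0.57068819 0.32693642 0.17499919] [ 0.33884064  0.70700323 -1.42737418] 0.025864721965389855 49.96256947517395
```

View pics/c6.png

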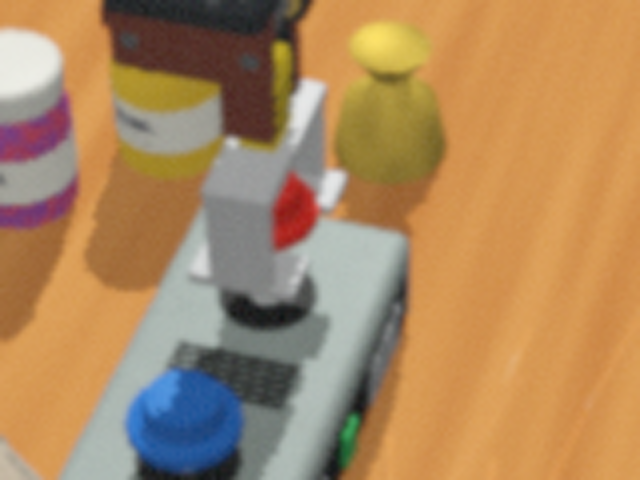

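Request:
play_rows(increments=[[-0.05,-0.03,0.15,0,0,0,1],[-0.17,-0.1,0.3,0,0,0,1],[-0.35,-0.2,0.4,0,0,0,1],[-0.6,-0.35,0.4,0,0,0,1],[-0.87,-0.5,0.4,0,0,0,1],[-1.14,-0.66,0.4,0,0,0,1],[-1.41,-0.81,0.4,0,0,0,1],[-1.68,-0.97,0.4,0,0,0,1]])

```text
clock: 9.95
ee_pos: [0.5279, 0.3023, 0.1843]
tcp_rot: [0.813, -3.035, 0.0]
force: [0.1, -0.4, -2.4]
opening: 0.0256
grasp_force: 50.0
```

Request:
play_rows(increments=[[-0.27,-0.16,0,0,0,0,1],[-0.54,-0.31,0,0,0,0,1],[-0.81,-0.47,0,0,0,0,1],[-1.08,-0.62,0,0,0,0,1],[-1.35,-0.78,0,0,0,0,1],[-1.62,-0.93,0,0,0,0,1],[-1.9,-1.1,0,0,0,0,1],[-2.17,-1.25,0,0,0,0,1]])

```text
clock: 10.75
ee_pos: [0.4738, 0.271, 0.1844]
tcp_rot: [-0.813, 3.035, -0.0]
force: [1.1, -0.0, -2.4]
opening: 0.0256
grasp_force: 50.0
```

Request:
play_rows(increments=[[-0.27,-0.16,0,0,0,0,1],[-0.54,-0.31,0,0,0,0,1],[-0.8,-0.46,0,0,0,0,1],[-1.05,-0.6,0,0,0,0,1],[-1.25,-0.72,0,0,0,0,1],[-1.37,-0.78,0,0,0,0,1],[-1.4,-0.8,-0.1,0,0,0,1],[-1.4,-0.8,-0.3,0,0,0,1]])

```text
clock: 11.55
ee_pos: [0.4395, 0.2515, 0.177]
tcp_rot: [-0.813, 3.034, 0.0]
force: [-0.1, -0.4, -1.8]
opening: 0.0257
grasp_force: 50.0
```

Request:
play_rows(increments=[[0,0,-0.3,0,0,0,1],[0,0,-0.65,0,0,0,1],[0,0,-1.05,0,0,0,1],[0,0,-1.45,0,0,0,1],[0,0,-1.85,0,0,0,1],[0,0,-2.25,0,0,0,1],[0,0,-2.6,0,0,0,1],[0,0,-2.9,0,0,0,1]])

```text
clock: 12.35
ee_pos: [0.4392, 0.2513, 0.1034]
tcp_rot: [0.813, -3.034, 0.0]
force: [0.3, 0.2, -1.6]
opening: 0.0257
grasp_force: 50.0
```

Run:
```python
from h import *
s=vision.snapshot("scene")
o=arm.observe();print(o['clock'],o['ee_pos'],o['force'],o['opening'],o['grasp_force'])
cv2.imwrite("pics/c7.png",cv2.resize(s[160:310,240:440],(640,480),interpolation=2))
```

```text
12.4 [0.43871381 0.251103   0.10215234] [-0.45504774  0.51260999 -2.68924   ] 0.025926882337359954 49.96232092380524
```

View pics/c7.png

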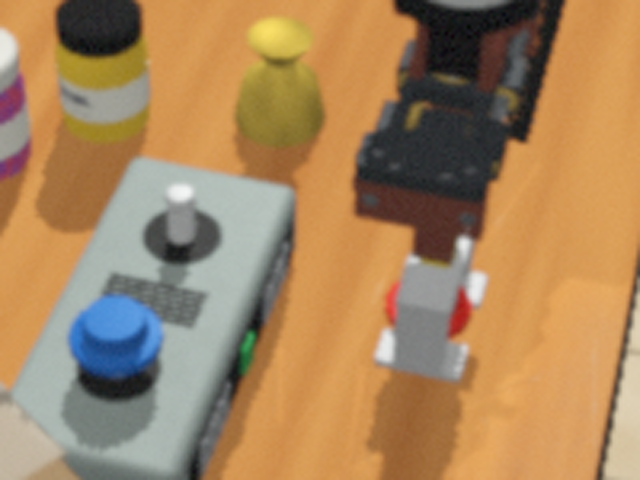

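Request:
play_rows(increments=[[0,0,-0.25,0,0,0,1],[0,0,-0.5,0,0,0,1],[0,0,-0.7,0,0,0,1],[0,0,-0.85,0,0,0,1],[0,0,-1,0,0,0,1],[0,0,-1.1,0,0,0,1],[0,0,-1.18,0,0,0,1],[0,0,-1.22,0,0,0,1]])

```text
clock: 13.2
ee_pos: [0.4393, 0.2514, 0.0738]
tcp_rot: [0.813, -3.035, 0.0]
force: [0.2, 0.2, -1.1]
opening: 0.0261
grasp_force: 50.0
```

Request:
play_rows(increments=[[0,0,-0.03,0,0,0,1],[0,0,-0.06,0,0,0,1],[0,0,-0.06,0,0,0,1],[0,0,-0.06,0,0,0,1]])

```text
clock: 13.6
ee_pos: [0.4394, 0.2514, 0.0725]
tcp_rot: [-0.813, 3.034, 0.0]
force: [-0.1, 0.6, -1.7]
opening: 0.0255
grasp_force: 50.0
```

Request:
play_rows(increments=[[0,0,-0.04,0,0,0,1],[0,0,-0.08,0,0,0,1],[0,0,-0.08,0,0,0,1],[0,0,-0.08,0,0,0,1]])

```text
clock: 14.0
ee_pos: [0.4393, 0.2514, 0.0703]
tcp_rot: [0.813, -3.035, 0.0]
force: [-0.6, -0.2, -2.3]
opening: 0.0258
grasp_force: 50.0
```

Request:
play_rows(increments=[[0,0,-0.03,0,0,0,1],[0,0,-0.06,0,0,0,1],[0,0,-0.06,0,0,0,1]])

```text
clock: 14.3
ee_pos: [0.4395, 0.2515, 0.0699]
tcp_rot: [-0.813, 3.034, 0.0]
force: [-3.0, -1.0, 5.6]
opening: 0.0257
grasp_force: 50.0
```

Request:
play_rows(grip_force=5, increments=[[0,0,0,0,0,0,1],[0,0,0,0,0,0,1],[0,0,0,0,0,0,0],[0,0,0,0,0,0,0],[0,0,0,0,0,0,0],[0,0,0,0,0,0,-0.3],[0,0,0,0,0,0,-0.3],[0,0,0,0,0,0,-0.3]])

```text
clock: 15.1
ee_pos: [0.4393, 0.2514, 0.0688]
tcp_rot: [0.813, -3.035, 0.0]
force: [0.2, -0.2, -0.6]
opening: 0.0569
grasp_force: 0.0
```

Request:
play_rows(increments=[[0,0,0.3,0,0,0,-0.3],[0,0,0.8,0,0,0,-0.3],[0,0,1.6,0,0,0,-0.3],[0,0,2.6,0,0,0,-0.3],[0,0,3.6,0,0,0,-0.3],[0,0,4.6,0,0,0,-0.3],[0,0,5.4,0,0,0,-0.3],[0,0,6,0,0,0,-0.3]])

```text
clock: 15.9
ee_pos: [0.4397, 0.2516, 0.222]
tcp_rot: [-0.812, 3.031, 0.001]
force: [-0.2, -0.3, 0.4]
opening: 0.0571
grasp_force: 0.0
```

Run:
```python
from h import *
s=vision.snapshot("scene")
o=arm.observe();print(o['clock'],o['ee_pos'],o['force'],o['opening'],o['grasp_force'])
cv2.imwrite("pics/c8.png",cv2.resize(s[160:310,240:440],(640,480),interpolation=2))
```

```text
15.95 [0.4402163  0.25184668 0.22410633] [-0.98376731 -0.46564963  1.18038594] 0.057209008994470734 0.0
```

View pics/c8.png

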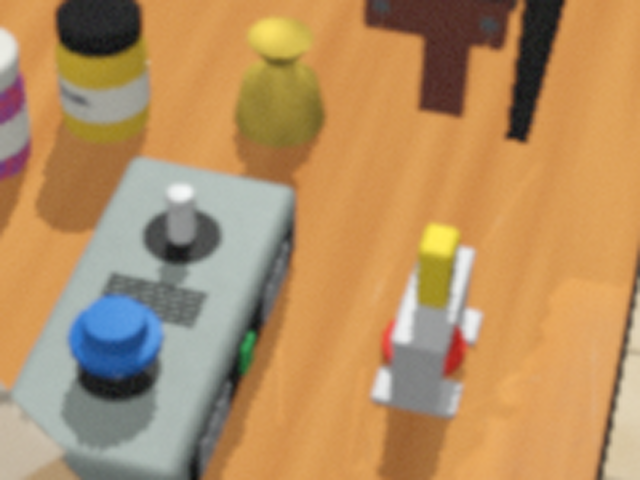

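The puller stands upright on the desk with the red cap in it, the blue cap is still on its nozzle, and the robot is clear of everything.

```bash
python3 -c "
from rig import order
print(order.close_job())"
```

```text
the job is handed in; nothing more can be done
None
```

The red cap was pulled off and lies in the puller, which stands upright on the desk clear of the inflator; the blue cap is still on its nozzle, and the job was handed in at about 16 s.

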